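Slide the loaded soldering board home in the brick hearth

ROBOT

A 6-joint arm with a two-finger parallel gripper is mounted at the origin on the work surface. World frame = base frame: x ahead of the robot, y to its left, z up, the work surface at z = 0. Lengths are in mm, angles in rad, forces in N, time in s.
With the tool pointing down it reaches from about 275 to 1000 mm from the base axis. Payload 8.4 kg.
Tool frame: the origin (TCP) lies at the very end of the fingers, on their centre line; the grasp point (between the pads) lies 19 mm behind it; z points along the fingers, y is the line along which they close (so a half turn about z gives the same grasp; the last joint's range is limited). The gripper opens to 85 mm and grips with 20 to 120 N. Pads are 22 mm wide; open, the fingers measure 114 mm over their backs; the gripper's body (76 mm by 85 mm) begins 54 mm behind the grasp point. The pads swing forward as they close: fully open they stand 13 mm farther back than shut.
Start: joints at [1.328, 0.353, 1.633, -0, 1.155, -0.002], TCP at [149.048, 606.97, 231.281] pointing down, gripper open.
Joint ranges: [-2.63, 2.63], [-0.92, 2.1], [0.06, 2.66], [-1.3, 4.44], [0, 2.69], [-3.02, 3.02]. Speed limits (rad/s): [2.22, 2.22, 2.79, 3.14, 3.14, 3.14].

INTERFACE

Orientations are given as [roll, pitch, yaw] about the fixed x, y, z axes, in that order (R = Rz(yaw) Ry(pitch) Rx(roll)).
In Python, from rig import telemetry, imaging, r gives the robot as it stands. The module is installed in compiled form; this text tells all that it offers.
- The arm moves only by the tool step_arm, never from a script. Its argument "moves" is a list of rows, each a list of 3 entries, a list of its own where there are three numbers: the turn, a rotation vector about the tool's x, y, z scaled (see below), then the shift along the tool's x, y, z scaled (see below), then the opening, from -1 (shut) to 1 (fully open). A call has 1 to 8 rows; each row is the pose to reach, as a shift and turn from the pose commanded when the call began, along the tool's axes at that moment; what a row does not reach only later rows make up. The controller multiplies each number of a shift by 200 mm and each number of a turn by 45 degrees. A row lasts 1/10 s, in which the tool goes at most 50 mm and 8.59 degrees, less where a joint would pass 70% of its speed; a pose out of reach is approached as far as the arm can. A call with a number of a shift or a turn outside -1 to 1 is refused whole. A call with a gripper value outside its range is refused whole. The fingers move at their own pace and stop on an object; "squeeze" is the grip in N (left out, the last holds). Time passes only in rows, so rows that repeat a pose let the fingers close. It gives the time, the measured TCP pose, the force, the opening and the grip force at its end, in the units of the state.
- telemetry.sense(): the state, without advancing time (a new reading comes with each control period).
- imaging.grab_frame(name): name is "scene" or "side" or "wrist"; returns the picture (420x560x3 uint8, red, green, blue); there is no depth.
- imaging.calibration(name): a dict with "fx", "fy", "cx", "cy" (pixels), "cam_to_world" (4x4, takes a point from camera to world coordinates). Camera axes: x right, y up, looking along -z (the intrinsics and any distortion apply to the point x, -y, -z); pixel columns grow to the right and rows downward; lengths in mm; the calibration is good to about 2 mm. A picture is of the moment at which its call begins: read the wrist's pose just before it. calibration takes no time and is no camera call; for the wrist camera it gives the pose at the moment of the call.
- r.sign_off(): hands the job in; it is judged then, once.
Trained networks look in the newest picture that a camera, given by its name, has taken for a name from the list of things; names that differ only in an ending like _2 or _b are one class to them, and where a whole thing is asked for, a point or a joint stands for the part that bears it (a point fixed in the world has none). Each returns a list of dicts, best first, with "conf" (0 to 1); they miss things now and then, are a little off and sometimes report something else, mostly with a low value. They report only what shows in the picture. A call takes as long as a camera call. They do not tell look-alikes from the thing itself.
- imaging.recognise(camera, name): "extent" ([left, top, width, height] in pixels, round what is visible of it).
- imaging.mark_of(camera, name): "xy" ([column, row] in pixels: a listed point, or the origin of a listed thing).
The state is a dict: "clock": time; "qpos": joint angles; "qvel": joint speeds; "joint_efforts": joint torques, N m; "eef_pos": TCP position; "tcp_rot": TCP orientation; "contact_force": force on the tool from outside, world axes, zero at the start; "wrist_torque": the same for the moment, N m; "opening": opening from 0.0 (shut) to 1.0 (fully open); "grasp_force": force on a finger pad.
Only numpy, scipy, OpenCV 4.12 (cv2) and the standard library are available. Lean on these libraries where they do the work, as an engineer would, in place of code of your own. Each camera call takes 0.05 s, during which the arm holds its last target. There are 200 camera calls.

TASK

Push the soldering board, with the copper bowl standing on it, along the bench into the brick hearth, in under its roof, until the board's far edge lies flush against the brick at the back. The back brick is only standing there loose in the dark under the roof, further in or further out from day to day: feel for it and stop when the board meets it, without shoving the brick any deeper. Keep the bowl upright in the middle of the board, and leave the other things on the bench alone.

Things in the scene. Friction and masses are not known exactly. Their poses are not given: they have to be found in the camera images.
- hearth: Fixed firebrick hearth on the bench, a short tunnel, its mouth facing the robot's right (-y). Origin: on the bench, mid-mouth, in the plane of the walls' front ends; x points straight in (yaw about 1.4 to 1.75), y to the left as one looks in, z up. Two side walls from x = 0 to 230 mm, each 64 mm thick and 114 mm high, 190 mm apart inside. All points below turn with it.
- roof_edge (a point): Middle of the roof's lower front edge, 20 mm in from the mouth, 114 mm above the bench. The roof is a kiln shelf 300 mm wide and 18 mm thick lying on the walls; in front of it the mouth is open above. A gripper held plumb usually strikes the roof before the board is home; leaning back about 40 degrees, fingertips leading, it clears.
- brick_nearest (a point): Point on the bench 115 mm inside the mouth: the nearest place at which the back brick's face can be. The back brick, under the roof, is 182 mm wide, 64 mm thick, 108 mm high; it stands square across the tunnel and can only slide along it. It starts to slide when pushed with about 16 N, and stays where it is shoved.
- brick_farthest (a point): Point on the bench 160 mm inside the mouth: the farthest place at which the back brick's face can be. So the board's near edge ends between 5 mm outside and 40 mm inside the mouth. The brick's true place is not measured; it is felt by the push growing harder.
- board: Loose off-white soldering board with scorch marks, 120 (x) x 150 (y) x 25 mm thick, 0.35 to 0.7 kg, too wide to grasp. Origin: centre of its underside. Lies flat, its centre 205 to 265 mm before the mouth, up to 35 mm off the midline, turned up to 20 degrees, its +x edge towards the hearth: that edge goes against the brick. Slides at 2 to 6 N, bowl included.
- bowl: Loose copper bowl, 80 mm across the rim, 34 mm high, 0.08 to 0.17 kg, standing near the middle of the board. Origin: centre of its underside; z up through its mouth.
- flux_jar: Bystander: white plastic jar, 54 mm across, 75 mm high, on the bench on the far side of the board's way (from the robot). Origin: centre of its underside.
- file_block: Bystander: wooden block 90 x 180 x 50 mm full of upright files, about 150 mm high in all, behind the hearth, to the robot's left. Origin: centre of its underside.
- charcoal: Bystander: black charcoal block 70 x 130 x 30 mm, flat on the bench to the robot's right, behind the board as seen from the hearth. Origin: centre of its underside.
Not all that is in view belongs to the job. Of the things that look like the board, take the one that is farthest to the robot's right at the start.

How it is judged:
By the outcome, as a careful person would: the job done as asked, in the order asked, and still so for the second after the job is handed in, with the robot touching nothing.
It also fails if it takes over 67 s, if anything falls off the work surface, if the arm or the gripper's body presses on something with over 40 N, if the wrist force passes 120 N, or if a joint passes its speed limit or range.

## Working session

There is one attempt and no reset: what is moved stays moved. The work goes in short steps, Python scripts to look and compute and a tool call to move; the robot and the scene stay as the last step left them, time stands still between calls to the robot, and variables do not carry over. Pictures are saved under pics/ and viewed, at most 13 in all, crops included, and the job is handed in when it is done.

Besides the shell and the picture viewer there is one more tool, called after "Emit:" by a JSON object that holds its "fn" and its "kwargs", one argument or row to a line. step_arm: Moves the arm, as the interface text tells. Its arguments: {"type":"object","properties":{"moves":{"type":"array"},"squeeze":{"type":"number"}},"required":["moves"]}

```bash
mkdir -p pics
cat > h.py <<'E'
import numpy as np, cv2
from scipy.spatial.transform import Rotation as R
from rig import telemetry, imaging, r
def ray(cam,px):
    c=imaging.calibration(cam); T=np.array(c["cam_to_world"])
    d=np.array([(px[0]-c["cx"])/c["fx"],-(px[1]-c["cy"])/c["fy"],-1.])
    return T[:3,3],T[:3,:3]@d
def at_z(cam,px,z):
    o,d=ray(cam,px); return (o+d*(z-o[2])/d[2])
E
python3 - <<'E'
from h import *
print(telemetry.sense())
for c in ["scene","side"]:
    im=imaging.grab_frame(c); cv2.imwrite(f"pics/{c}0.png",im[:,:,::-1])
    k=imaging.calibration(c); print({a:(np.round(b,3).tolist()) for a,b in k.items()})
    for n in ["hearth","roof_edge","board","bowl","flux_jar","file_block","charcoal"]:
        m=imaging.mark_of(c,n); e=imaging.recognise(c,n)
        print(c,n,[(np.round(q["xy"],1).tolist(),round(q["conf"],2),np.round(at_z(c,q["xy"],{"roof_edge":114,"bowl":25}.get(n,0))[:2]).tolist()) for q in m[:4]],[(np.round(q["extent"]).tolist(),round(q["conf"],2)) for q in e[:4]])
E
```

```text
{'clock': 0.0, 'qpos': array([ 1.32763152e+00,  3.53650319e-01,  1.63411354e+00,  1.49017718e-05,
        1.15518552e+00, -2.37126860e-03]), 'qvel': array([-0.00024541, -0.00030008, -0.00059726, -0.0010246 ,  0.00096387,
        0.00030043]), 'joint_efforts': array([ 1.89421648e-03, -6.05267215e+01, -3.42073095e+01, -1.31033232e-05,
        9.28175985e-03, -6.04259597e-06]), 'eef_pos': array([148.91332752, 606.5279837 , 230.56913116]), 'tcp_rot': array([-3.14023597e+00, -1.68421202e-05,  2.90079308e+00]), 'contact_force': array([ 0.73165906,  0.61475594, -0.35276867]), 'wrist_torque': array([-0.03700185,  0.07579637,  0.02431236]), 'grasp_force': 0.0, 'opening': 0.997120457927558}
{'fx': 543.96, 'fy': 543.96, 'cx': 281.892, 'cy': 205.905, 'cam_to_world': [[0.963, -0.245, 0.11, 650.702], [0.268, 0.857, -0.44, -698.266], [0.013, 0.453, 0.891, 1579.419], [0.0, 0.0, 0.0, 1.0]]}
scene hearth [] [([257.0, 124.0, 118.0, 104.0], 0.68)]
scene roof_edge [([307.4, 195.2], 0.71, [534.0, 81.0]), ([336.1, 117.2], 0.64, [553.0, 390.0])] [([256.0, 125.0, 113.0, 103.0], 0.97)]
scene board [([232.3, 1
[... 803 characters left out ...]
de roof_edge [([273.0, 190.3], 0.91, [521.0, 84.0])] [([201.0, 143.0, 115.0, 97.0], 0.86), ([320.0, 234.0, 28.0, 22.0], 0.57)]
side board [([327.7, 258.1], 0.86, [518.0, -182.0]), ([172.2, 225.2], 0.78, [232.0, 276.0])] [([304.0, 232.0, 55.0, 48.0], 0.88), ([177.0, 207.0, 22.0, 27.0], 0.56)]
side bowl [([331.0, 251.0], 0.61, [530.0, -183.0])] [([323.0, 235.0, 22.0, 22.0], 0.76)]
side flux_jar [([352.3, 221.0], 0.53, [705.0, -117.0])] [([345.0, 202.0, 15.0, 26.0], 0.55)]
side file_block [([207.5, 165.5], 0.7, [519.0, 466.0])] [([183.0, 126.0, 56.0, 50.0], 0.72)]
side charcoal [([405.5, 307.9], 0.78, [547.0, -471.0]), ([273.0, 189.7], 0.53, [612.0, 189.0])] [([386.0, 285.0, 42.0, 42.0], 0.65)]
```

View pics/scene0.png

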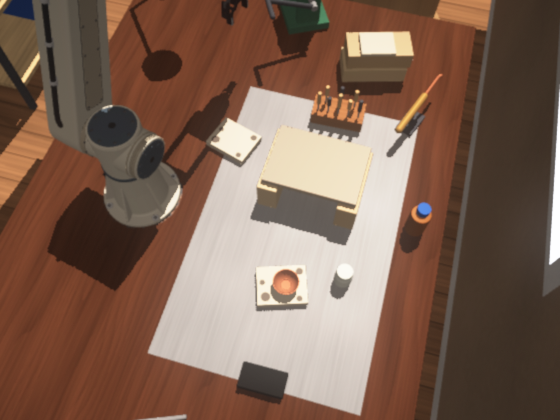

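View pics/side0.png

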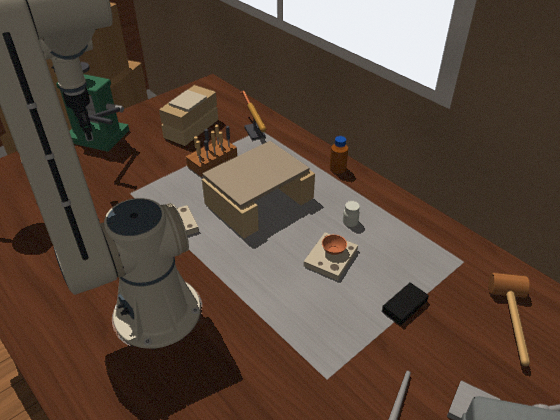

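The scene picture shows two boards: the target with the bowl at scene (282,287), and a look-alike without a bowl at (234,142), to the left by y. The paper-topped box at (378,55) is another light object. I take (282,287), which is farthest right (y about -188) and carries the bowl. Next is a close crop to check this and get the corners.

Run:
```python
from h import *
a=cv2.imread("pics/scene0.png")[180:320,235:375]; b=cv2.imread("pics/side0.png")[160:300,225:365]
o=np.hstack([cv2.resize(q,None,fx=2.85,fy=2.85,interpolation=cv2.INTER_CUBIC) for q in (a,b)])
o=cv2.convertScaleAbs(o,alpha=1.3,beta=15)
cv2.imwrite("pics/crop1.png",o); print(o.shape)
```

```text
(399, 798, 3)
```

View pics/crop1.png

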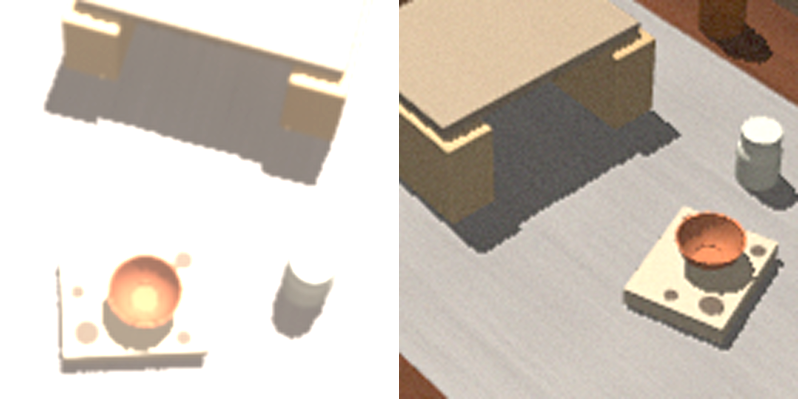

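Run:
```python
from h import *
S=lambda x,y:((x-399)/2.85+225-.3,y/2.85+160-.3)
C=lambda x,y:(x/2.85+235-.3,y/2.85+180-.3)
print("board side",[at_z("side",S(*p),25)[:2].round().tolist() for p in [(625,292),(716,329),(778,237),(685,208)]])
print("board scene",[at_z("scene",C(*p),25)[:2].round().tolist() for p in [(63,357),(205,352),(60,263)]])
print("wall bottoms",[at_z("side",S(*p),0)[:2].round().tolist() for p in [(453,221),(494,187),(611,126),(655,100)]])
print("wall tops front",[at_z("scene",C(*p),114)[:2].round().tolist() for p in [(64,18),(119,32),(292,78),(345,98)]])
print("wall bottoms scene",[at_z("scene",C(*p),0)[:2].round().tolist() for p in [(65,66),(118,79),(282,124),(334,138)]])
```

```text
board side [[433.0, -160.0], [469.0, -263.0], [620.0, -215.0], [575.0, -112.0]]
board scene [[475.0, -266.0], [614.0, -221.0], [442.0, -169.0]]
wall bottoms [[377.0, 70.0], [450.0, 82.0], [629.0, 69.0], [705.0, 68.0]]
wall tops front [[378.0, 70.0], [439.0, 70.0], [631.0, 67.0], [690.0, 59.0]]
wall bottoms scene [[375.0, 70.0], [438.0, 70.0], [632.0, 66.0], [692.0, 65.0]]
```

Target confirmed: this is the board with the bowl at scene (282,287). Its centre is about (525,-189) with yaw about 1.89. The mid-mouth is about (535,68) and the hearth yaw about 1.55. All of these fit the given ranges. I'll start moving.

```bash
cat >> h.py <<'E'
def pose(p,yaw,lean):
    "tool x forward(-up), z down leaning, fingertips leading along yaw (deg)"
    f=np.array([np.cos(np.radians(yaw)),np.sin(np.radians(yaw)),0]); u=np.array([0,0,1.]); l=np.radians(lean)
    z=f*np.sin(l)-u*np.cos(l); x=f*np.cos(l)+u*np.sin(l)
    return np.array(p,float),np.stack([x,np.cross(z,x),z],1)
def rel(cur,tgt):
    t=R.from_matrix(cur[1].T@tgt[1]).as_rotvec()/np.radians(45); s=cur[1].T@(tgt[0]-cur[0])/200
    return t.round(4).tolist(),s.round(4).tolist()
def cur():
    s=telemetry.sense(); return s["eef_pos"],R.from_euler("xyz",s["tcp_rot"]).as_matrix()
E
python3 - <<'E'
from h import *
c=cur()
for w in [((220,440,300),150,0),((300,260,300),135,0),((380,80,300),120,0),((460,-100,300),110,0),((530,-260,250),108,10)]:
    t=pose(*w); print(w,rel(c,t)); c=t
E
```

```text
((220, 440, 300), 150, 0) ([-0.0, -0.0, 0.3601], [-0.5437, -0.7262, -0.3436])
((300, 260, 300), 135, 0) ([0.0, 0.0, 0.3333], [-0.7964, -0.5794, 0.0])
((380, 80, 300), 120, 0) ([0.0, 0.0, 0.3333], [-0.9192, -0.3536, 0.0])
((460, -100, 300), 110, 0) ([0.0, 0.0, 0.2222], [-0.9794, -0.1036, 0.0])
((530, -260, 250), 108, 10) ([-0.0039, 0.2222, 0.0443], [-0.8715, 0.0553, 0.25])
```

Emit:
{"fn": "step_arm", "kwargs": {
  "moves": [
    [[0,0,0.36],[-0.54,-0.73,-0.34],1],
    [[0,0,0.36],[-0.54,-0.73,-0.34],1],
    [[0,0,0.36],[-0.54,-0.73,-0.34],1],
    [[0,0,0.36],[-0.54,-0.73,-0.34],1],
    [[0,0,0.36],[-0.54,-0.73,-0.34],1],
    [[0,0,0.36],[-0.54,-0.73,-0.34],1]
  ]
}}

```text
clock: 2.1
eef_pos: [219.6, 439.3, 300.0]
tcp_rot: [3.14, -0.0, 2.616]
contact_force: [-0.1, 0.2, 0.0]
opening: 1.003
grasp_force: 0.0
```

Emit:
{"fn": "step_arm", "kwargs": {
  "moves": [
    [[0,0,0.333],[-0.8,-0.58,0],1],
    [[0,0,0.333],[-0.8,-0.58,0],1],
    [[0,0,0.333],[-0.8,-0.58,0],1],
    [[0,0,0.333],[-0.8,-0.58,0],1],
    [[0,0,0.333],[-0.8,-0.58,0],1],
    [[0,0,0.333],[-0.8,-0.58,0],1]
  ]
}}

```text
clock: 2.7
eef_pos: [300.1, 259.2, 299.0]
tcp_rot: [-3.142, -0.001, 2.354]
contact_force: [-0.7, 0.2, -0.2]
opening: 1.001
grasp_force: 0.0
```

Emit:
{"fn": "step_arm", "kwargs": {
  "moves": [
    [[0,0,0.333],[-0.92,-0.35,0],1],
    [[0,0,0.333],[-0.92,-0.35,0],1],
    [[0,0,0.333],[-0.92,-0.35,0],1],
    [[0,0,0.333],[-0.92,-0.35,0],1],
    [[0,0,0.333],[-0.92,-0.35,0],1],
    [[0,0,0.333],[-0.92,-0.35,0],1]
  ]
}}

```text
clock: 3.3
eef_pos: [380.9, 80.1, 298.9]
tcp_rot: [-3.141, -0.001, 2.094]
contact_force: [-0.4, 0.6, 0.4]
opening: 1.004
grasp_force: 0.0
```

Emit:
{"fn": "step_arm", "kwargs": {
  "moves": [
    [[0,0,0.222],[-0.98,-0.1,0],1],
    [[0,0,0.222],[-0.98,-0.1,0],1],
    [[0,0,0.222],[-0.98,-0.1,0],1],
    [[0,0,0.222],[-0.98,-0.1,0],1],
    [[0,0,0.222],[-0.98,-0.1,0],1],
    [[0,0,0.222],[-0.98,-0.1,0],1]
  ]
}}

```text
clock: 3.9
eef_pos: [461.7, -98.5, 298.6]
tcp_rot: [-3.141, -0.002, 1.922]
contact_force: [-0.3, -0.7, 0.3]
opening: 0.995
grasp_force: 0.0
```

Run:
```python
from h import *
c=cur()
for w in [((530,-280,240),108.5,20),((570,-340,160),108.5,40)]:
    t=pose(*w); print(w,rel(c,t)); c=t
```

```text
((530, -280, 240), 108.5, 20) ([-0.0074, 0.4424, 0.0351], [-0.97, 0.0089, 0.2913])
((570, -340, 160), 108.5, 40) ([0.0, 0.4444, -0.0], [-0.4638, 0.0945, 0.2569])
```

Emit:
{"fn": "step_arm", "kwargs": {
  "moves": [
    [[0,0.44,0.035],[-0.97,0.01,0.29],1],
    [[0,0.44,0.035],[-0.97,0.01,0.29],1],
    [[0,0.44,0.035],[-0.97,0.01,0.29],1],
    [[0,0.44,0.035],[-0.97,0.01,0.29],1],
    [[0,0.44,0.035],[-0.97,0.01,0.29],1],
    [[0,0.44,0.035],[-0.97,0.01,0.29],1]
  ]
}}

```text
clock: 4.5
eef_pos: [530.3, -279.6, 240.1]
tcp_rot: [-3.135, -0.348, 1.893]
contact_force: [0.0, 1.0, 0.3]
opening: 1.002
grasp_force: 0.0
```

Emit:
{"fn": "step_arm", "kwargs": {
  "moves": [
    [[0,0.444,0],[-0.46,0.09,0.26],1],
    [[0,0.444,0],[-0.46,0.09,0.26],1],
    [[0,0.444,0],[-0.46,0.09,0.26],1],
    [[0,0.444,0],[-0.46,0.09,0.26],1],
    [[0,0.444,0],[-0.46,0.09,0.26],1],
    [[0,0.444,0],[-0.46,0.09,0.26],1]
  ]
}}

```text
clock: 5.1
eef_pos: [569.4, -340.0, 164.9]
tcp_rot: [-3.139, -0.689, 1.894]
contact_force: [0.7, -0.3, 0.0]
opening: 1.001
grasp_force: 0.0
```

Run:
```python
from h import *
s=telemetry.sense(); print(s["qpos"].round(2),s["eef_pos"].round(1))
c=cur(); print(c[1].round(2).tolist())
im=imaging.grab_frame("wrist"); cv2.imwrite("pics/w1.png",cv2.convertScaleAbs(im[:,:,::-1],alpha=1.2,beta=10))
k=imaging.calibration("wrist"); print({a:(np.round(b,3).tolist()) for a,b in k.items()})
for n in ["roof_edge","board","bowl"]:
    print(n,imaging.mark_of("wrist",n)[:3])
```

```text
[-0.71  0.81  1.17  0.34  1.76 -1.07] [ 569.4 -340.   164.9]
[[-0.25, 0.95, -0.2], [0.73, 0.32, 0.6], [0.64, -0.0, -0.77]]
{'fx': 372.506, 'fy': 372.506, 'cx': 275.16, 'cy': 205.966, 'cam_to_world': [[0.948, -0.292, 0.128, 579.615], [0.319, 0.872, -0.372, -373.199], [-0.003, 0.393, 0.92, 321.1], [0.0, 0.0, 0.0, 1.0]]}
roof_edge []
board [{'xy': [285.1, 152.7], 'conf': 0.72}]
bowl [{'xy': [298.2, 138.9], 'conf': 0.69}]
```

View pics/w1.png

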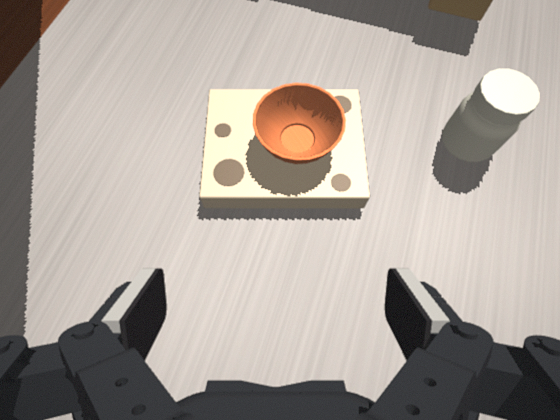

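The wrist view shows the board square to the gripper. Its rear top corners are at (201,197) and (369,197), the front corners at (208,89) and (362,89), and the bowl base at (297,138). The jar is clear at the right, at (480,110).

Run:
```python
from h import *
print([at_z("wrist",p,25)[:2].round(1).tolist() for p in [(201,197),(369,197),(362,89),(208,89)]])
print("bowl",at_z("wrist",(297,138),28).round(1))
print("wall",[at_z("wrist",p,0)[:2].round(1).tolist() for p in [(430,9),(474,20)]])
p0,Rm=cur()
for px,yy in [((163,268),None),((133,268),None),((387,268),None),((420,268),None)]:
    o,d=ray("wrist",px); o=Rm.T@(o-p0); d=Rm.T@d
    for y in (42.5,57):
        sgn=1 if px[0]>280 else -1
        q=o+d*(sgn*y-o[1])/d[1]; print(px,q.round(1))
```

```text
[[474.0, -266.9], [612.7, -220.7], [579.7, -107.2], [434.2, -155.5]]
bowl [ 535.8 -184.5   28. ]
wall [[629.5, 59.7], [682.0, 57.7]]
(163, 268) [ 12.  -42.5 -16.9]
(163, 268) [ -9.2 -57.   26.9]
(133, 268) [ 24.7 -42.5 -43.3]
(133, 268) [  8.  -57.   -8.7]
(387, 268) [ 8.4 42.5 -9.6]
(387, 268) [-13.   57.   34.6]
(420, 268) [ 23.   42.5 -39.9]
(420, 268) [ 6.5 57.  -5.8]
```

Run:
```python
from h import *
c=cur(); f=np.array([np.cos(np.radians(108)),np.sin(np.radians(108)),0]); e=np.array([543.4,-243.8,0])
for d,z in [(55,50),(30,6),(30,0)]:
    t=pose(e-d*f+[0,0,z],108,40); print(rel(c,t)); c=t
```

```text
([-0.0107, 0.0097, 0.0073], [-0.1884, 0.0337, 0.5835])
([0.0, 0.0, 0.0], [-0.0457, -0.0, 0.2489])
([0.0, 0.0, 0.0], [-0.0193, -0.0, 0.023])
```

Emit:
{"fn": "step_arm", "kwargs": {
  "moves": [
    [[-0.01,0.01,0.007],[-0.19,0.034,0.58],1],
    [[-0.01,0.01,0.007],[-0.19,0.034,0.58],1],
    [[-0.01,0.01,0.007],[-0.19,0.034,0.58],1],
    [[-0.01,0.01,0.007],[-0.19,0.034,0.58],1]
  ]
}}

```text
clock: 5.7
eef_pos: [558.0, -294.6, 45.7]
tcp_rot: [-3.135, -0.706, 1.881]
contact_force: [-0.7, 0.2, 0.2]
opening: 0.998
grasp_force: 0.0
```

Emit:
{"fn": "step_arm", "kwargs": {
  "moves": [
    [[0,0,0],[-0.02,0,0.12],1],
    [[0,0,0],[-0.035,0,0.2],1],
    [[0,0,0],[-0.045,0,0.25],1],
    [[0,0,0],[-0.045,0,0.25],1]
  ]
}}

```text
clock: 6.1
eef_pos: [551.4, -272.3, 3.5]
tcp_rot: [-3.138, -0.703, 1.882]
contact_force: [-0.0, 0.6, -0.3]
opening: 1.003
grasp_force: 0.0
```

Emit:
{"fn": "step_arm", "kwargs": {
  "moves": [
    [[0,0,0],[-0.01,0,0.01],1],
    [[0,0,0],[-0.02,0,0.02],1],
    [[0,0,0],[-0.02,0,0.02],1]
  ]
}}

```text
clock: 6.4
eef_pos: [552.2, -273.8, -1.9]
tcp_rot: [-3.139, -0.702, 1.883]
contact_force: [-0.5, 0.7, 0.6]
opening: 1.001
grasp_force: 0.0
```

Run:
```python
from h import *
s=telemetry.sense(); print(s["eef_pos"].round(1),s["contact_force"].round(1),s["clock"])
im=imaging.grab_frame("side"); cv2.imwrite("pics/s2.png",cv2.resize(cv2.convertScaleAbs(im[160:310,240:440,::-1],alpha=1.4,beta=15),None,fx=4,fy=4,interpolation=cv2.INTER_CUBIC))
```

```text
[ 552.2 -273.8   -1.9] [-0.5  0.7  0.6] 6.4
```

View pics/s2.png

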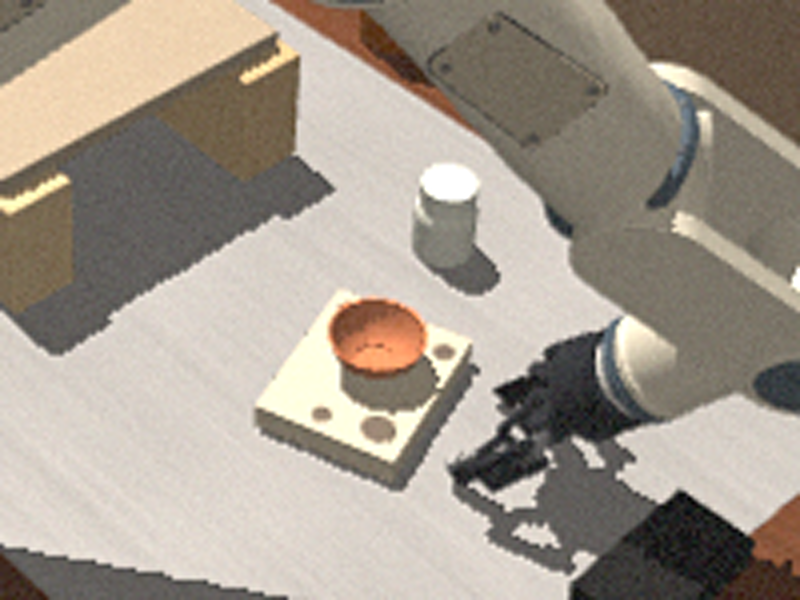

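```bash
cat >> h.py <<'E'
H=np.radians(88.7); M=np.array([535,68,0.]); hx=np.array([np.cos(H),np.sin(H),0]); hy=np.array([-np.sin(H),np.cos(H),0])
def tcp(s,z=0,lean=40):
    "TCP for board centre s mm before mouth"
    k=np.clip((s-100)/155,0,1.0); th=88.7+19.3*k; f=np.array([np.cos(np.radians(th)),np.sin(np.radians(th)),0])
    c=M-s*hx+4*k*hy
    return pose(c-60*f+[0,0,z],th,lean)
def rows(ss,z=0,lean=40):
    c=cur()
    for s in ss:
        t,d=rel(c,tcp(s,z,lean)); print([np.round(t,3).tolist(),np.round(d,3).tolist(),1])
E
python3 -c "
from h import *
print('contact start',tcp(255)[0]); rows([282,277,271,265,259,255,252])"
```

```text
contact start [ 543.75677916 -243.90700702    0.        ]
[[-0.001, -0.004, -0.002], [0.026, -0.038, 0.011], 1]
[[-0.001, -0.004, -0.002], [0.045, -0.03, 0.026], 1]
[[-0.001, -0.004, -0.002], [0.066, -0.02, 0.044], 1]
[[-0.001, -0.004, -0.002], [0.088, -0.01, 0.062], 1]
[[-0.001, -0.004, -0.002], [0.11, -0.001, 0.081], 1]
[[-0.001, -0.004, -0.002], [0.124, 0.006, 0.093], 1]
[[-0.007, -0.004, 0.004], [0.135, 0.009, 0.102], 1]
```

Emit:
{"fn": "step_arm", "kwargs": {
  "moves": [
    [[0,0,0],[0.02,0,0.011],1],
    [[0,0,0],[0.045,0,0.026],1],
    [[0,0,0],[0.066,0,0.044],1],
    [[0,0,0],[0.088,0,0.062],1],
    [[0,0,0],[0.11,0,0.081],1],
    [[0,0,0],[0.124,0.006,0.093],1],
    [[-0.007,-0.004,0.004],[0.135,0.009,0.102],1],
    [[-0.007,-0.004,0.004],[0.135,0.009,0.102],1]
  ]
}}

```text
clock: 7.25
eef_pos: [543.2, -240.5, 0.0]
tcp_rot: [3.141, -0.698, 1.878]
contact_force: [-0.5, -0.8, 1.0]
opening: 0.999
grasp_force: 0.2
```

```bash
python3 -c "
from h import *
s=telemetry.sense();print(s['contact_force'],s['eef_pos']);rows([251,249,246,243,240,237,234,231])"
```

```text
[-0.50616544 -0.8193003   0.98058045] [ 5.43247858e+02 -2.40522984e+02  4.92166935e-04]
[[-0.002, -0.0, 0.002], [0.001, 0.002, 0.001], 1]
[[-0.005, -0.0, 0.006], [0.009, 0.004, 0.007], 1]
[[-0.01, -0.0, 0.013], [0.019, 0.007, 0.016], 1]
[[-0.016, -0.0, 0.019], [0.03, 0.01, 0.025], 1]
[[-0.021, -0.0, 0.026], [0.041, 0.014, 0.034], 1]
[[-0.026, -0.0, 0.032], [0.052, 0.017, 0.044], 1]
[[-0.032, -0.0, 0.038], [0.063, 0.02, 0.053], 1]
[[-0.037, -0.0, 0.044], [0.074, 0.024, 0.062], 1]
```

Emit:
{"fn": "step_arm", "kwargs": {
  "moves": [
    [[-0.002,0,0.002],[0.001,0.002,0.001],1],
    [[-0.005,0,0.006],[0.009,0.004,0.007],1],
    [[-0.01,0,0.013],[0.019,0.007,0.016],1],
    [[-0.016,0,0.019],[0.03,0.01,0.025],1],
    [[-0.021,0,0.026],[0.041,0.014,0.034],1],
    [[-0.026,0,0.032],[0.052,0.017,0.044],1],
    [[-0.032,0,0.038],[0.063,0.02,0.053],1],
    [[-0.037,0,0.044],[0.074,0.024,0.062],1]
  ]
}}

```text
clock: 8.05
eef_pos: [541.9, -220.5, -0.1]
tcp_rot: [-3.142, -0.699, 1.833]
contact_force: [-0.7, -3.7, 0.5]
opening: 1.001
grasp_force: 1.9
```

Run:
```python
from h import *
s=telemetry.sense();print(s['contact_force'],s['eef_pos'],s['clock']);rows([228,225,221,217,213,209,205,201])
im=imaging.grab_frame("wrist"); cv2.imwrite("pics/w3.png",cv2.convertScaleAbs(im[:,:,::-1],alpha=1.2,beta=10))
```

```text
[-0.7256111  -3.69146988  0.54633257] [ 5.41927525e+02 -2.20451269e+02 -1.05941089e-01] 8.05
[[-0.005, -0.001, 0.006], [0.01, 0.002, 0.008], 1]
[[-0.011, -0.001, 0.013], [0.021, 0.005, 0.017], 1]
[[-0.018, -0.001, 0.021], [0.036, 0.008, 0.029], 1]
[[-0.025, -0.001, 0.03], [0.05, 0.012, 0.042], 1]
[[-0.032, -0.001, 0.038], [0.065, 0.015, 0.054], 1]
[[-0.039, -0.001, 0.047], [0.08, 0.019, 0.066], 1]
[[-0.046, -0.001, 0.055], [0.094, 0.022, 0.078], 1]
[[-0.053, -0.001, 0.064], [0.109, 0.026, 0.091], 1]
```

View pics/w3.png

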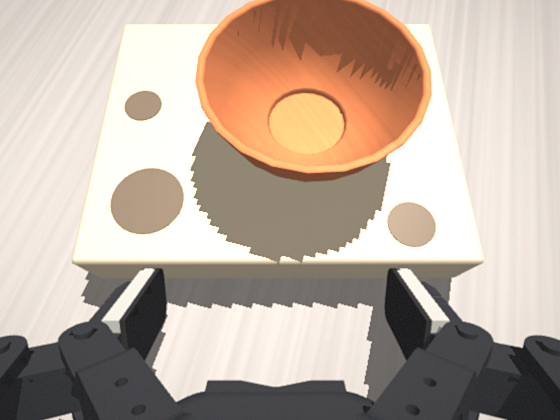

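Both fingers sit on the rear edge (row about 268). The board is square to and centred on the fingers, the bowl is undisturbed at (307,122), and the push is about 3.7 N. I'll keep pushing.

Emit:
{"fn": "step_arm", "kwargs": {
  "moves": [
    [[-0.005,0,0.006],[0.01,0.002,0.008],1],
    [[-0.011,0,0.013],[0.021,0.005,0.017],1],
    [[-0.018,0,0.021],[0.036,0.008,0.029],1],
    [[-0.025,0,0.03],[0.05,0.012,0.042],1],
    [[-0.032,0,0.038],[0.065,0.015,0.054],1],
    [[-0.039,0,0.047],[0.08,0.019,0.066],1],
    [[-0.046,0,0.055],[0.094,0.022,0.078],1],
    [[-0.053,0,0.064],[0.109,0.026,0.091],1]
  ]
}}

```text
clock: 8.9
eef_pos: [539.6, -191.6, -0.1]
tcp_rot: [-3.141, -0.699, 1.767]
contact_force: [-1.5, -2.9, -1.8]
opening: 1.001
grasp_force: 1.5
```

Run:
```python
from h import *
s=telemetry.sense();print(s['contact_force'],s['eef_pos'],s['clock']);rows([197,193,188,183,178,173,168,163])
```

```text
[-1.50040747 -2.8707353  -1.76774881] [ 5.39573607e+02 -1.91600562e+02 -5.99912604e-02] 8.9
[[-0.008, -0.001, 0.008], [0.015, 0.002, 0.012], 1]
[[-0.015, -0.001, 0.016], [0.03, 0.004, 0.024], 1]
[[-0.024, -0.001, 0.027], [0.048, 0.007, 0.04], 1]
[[-0.032, -0.001, 0.038], [0.067, 0.01, 0.056], 1]
[[-0.041, -0.001, 0.048], [0.085, 0.013, 0.071], 1]
[[-0.05, -0.001, 0.059], [0.104, 0.016, 0.087], 1]
[[-0.059, -0.001, 0.069], [0.123, 0.018, 0.103], 1]
[[-0.068, -0.001, 0.08], [0.142, 0.021, 0.119], 1]
```

Emit:
{"fn": "step_arm", "kwargs": {
  "moves": [
    [[-0.008,0,0.008],[0.015,0.002,0.012],1],
    [[-0.015,0,0.016],[0.03,0.004,0.024],1],
    [[-0.024,0,0.027],[0.048,0.007,0.04],1],
    [[-0.032,0,0.038],[0.067,0.01,0.056],1],
    [[-0.041,0,0.048],[0.085,0.013,0.071],1],
    [[-0.05,0,0.059],[0.104,0.016,0.087],1],
    [[-0.059,0,0.069],[0.123,0.018,0.103],1],
    [[-0.068,0,0.08],[0.142,0.021,0.119],1]
  ]
}}

```text
clock: 9.7
eef_pos: [536.5, -154.4, 0.1]
tcp_rot: [-3.142, -0.699, 1.685]
contact_force: [-0.2, -3.2, -1.0]
opening: 1.002
grasp_force: 1.4
```

Run:
```python
from h import *
s=telemetry.sense();print(s['contact_force'],s['eef_pos'],s['clock']);rows([159,154,148,142,136,130,124,119])
```

```text
[-0.1983983  -3.20986105 -0.95950598] [ 5.36451415e+02 -1.54414092e+02  5.50335863e-02] 9.7
[[-0.007, -0.001, 0.008], [0.014, 0.001, 0.012], 1]
[[-0.016, -0.001, 0.019], [0.033, 0.002, 0.028], 1]
[[-0.026, -0.001, 0.031], [0.056, 0.003, 0.048], 1]
[[-0.037, -0.001, 0.044], [0.079, 0.004, 0.067], 1]
[[-0.048, -0.001, 0.057], [0.102, 0.004, 0.086], 1]
[[-0.058, -0.001, 0.07], [0.125, 0.005, 0.105], 1]
[[-0.069, -0.001, 0.082], [0.148, 0.006, 0.124], 1]
[[-0.078, -0.001, 0.093], [0.167, 0.007, 0.14], 1]
```

Emit:
{"fn": "step_arm", "kwargs": {
  "moves": [
    [[-0.007,0,0.008],[0.014,0.001,0.012],1],
    [[-0.016,0,0.019],[0.033,0.002,0.028],1],
    [[-0.026,0,0.031],[0.056,0.003,0.048],1],
    [[-0.037,0,0.044],[0.079,0.004,0.067],1],
    [[-0.048,0,0.057],[0.102,0.004,0.086],1],
    [[-0.058,0,0.07],[0.125,0.005,0.105],1],
    [[-0.069,0,0.082],[0.148,0.006,0.124],1],
    [[-0.078,0,0.093],[0.167,0.007,0.14],1]
  ]
}}

```text
clock: 10.5
eef_pos: [532.7, -110.7, 0.0]
tcp_rot: [-3.141, -0.699, 1.589]
contact_force: [-1.2, -2.5, -0.5]
opening: 1.007
grasp_force: 1.5
```

Run:
```python
from h import *
s=telemetry.sense();print(s['contact_force'],s['eef_pos'],s['clock'],s['tcp_rot']);rows([116,112,107,102,97,92,87,83])
im=imaging.grab_frame("scene"); cv2.imwrite("pics/c4.png",cv2.resize(cv2.convertScaleAbs(im[170:300,220:400,::-1],alpha=1.0),None,fx=4.4,fy=4.4,interpolation=cv2.INTER_CUBIC))
```

```text
[-1.18299957 -2.49509999 -0.47650979] [ 5.32655784e+02 -1.10689041e+02  6.18233401e-03] 10.5 [-3.14103648 -0.69907482  1.58901886]
[[-0.006, -0.001, 0.006], [0.01, 0.0, 0.009], 1]
[[-0.013, -0.001, 0.014], [0.026, -0.001, 0.022], 1]
[[-0.022, -0.001, 0.025], [0.045, -0.002, 0.038], 1]
[[-0.031, -0.001, 0.036], [0.064, -0.004, 0.054], 1]
[[-0.034, -0.001, 0.04], [0.083, -0.004, 0.07], 1]
[[-0.034, -0.001, 0.04], [0.102, -0.003, 0.086], 1]
[[-0.034, -0.001, 0.04], [0.122, -0.002, 0.102], 1]
[[-0.034, -0.001, 0.04], [0.137, -0.001, 0.115], 1]
```

View pics/c4.png

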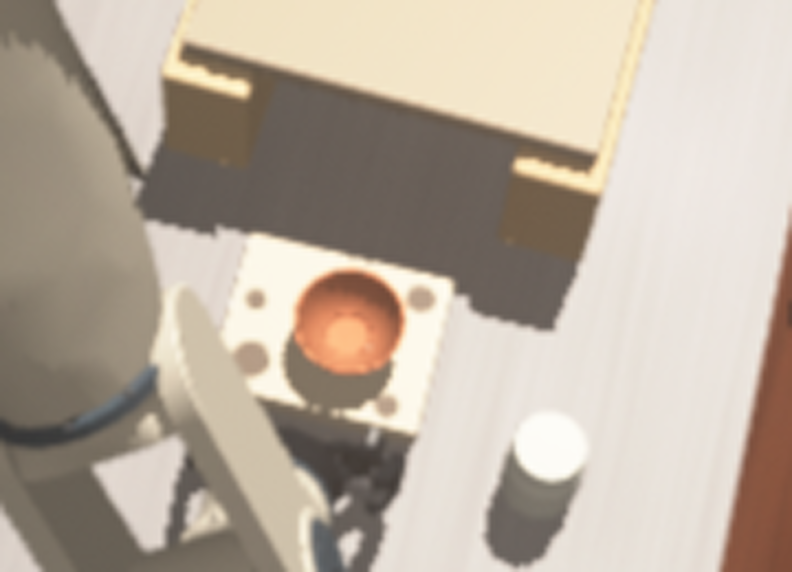

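Run:
```python
from h import *
C=lambda x,y:(x/4.4+220-.4,y/4.4+170-.4)
def g(n,ps,z):
    q=np.array([at_z("scene",C(*p),z)[:2] for p in ps]); m=np.polyfit(q[:,0],q[:,1],1)[0]
    print(n,q.round(1).tolist(),np.degrees(np.arctan(m)).round(2))
g("wall top",[(165,75),(250,97),(515,167),(600,190)],114)
g("wall bot",[(165,154),(245,166),(503,238),(585,258)],0)
g("roof top",[(188,42),(598,152)],132)
g("board front",[(250,235),(453,280)],25)
g("board rear right",[(453,280),(418,432)],25)
```

```text
wall top [[378.0, 67.7], [439.9, 67.2], [629.8, 64.6], [689.7, 63.4]] -0.79
wall bot [[376.0, 63.3], [435.7, 70.0], [632.7, 65.0], [693.7, 65.7]] -0.09
roof top [[389.2, 87.8], [681.9, 81.9]] -1.15
board front [[457.7, 5.5], [606.2, 11.0]] 2.13
board rear right [[606.2, 11.0], [610.0, -107.1]] -88.18
```

Emit:
{"fn": "step_arm", "kwargs": {
  "moves": [
    [[-0.006,0,0.006],[0.01,0,0.009],1],
    [[-0.013,0,0.014],[0.026,-0.001,0.022],1],
    [[-0.02,0,0.023],[0.045,-0.002,0.038],1],
    [[-0.026,0,0.031],[0.064,-0.003,0.054],1],
    [[-0.03,0,0.036],[0.083,-0.003,0.07],1],
    [[-0.03,0,0.036],[0.102,-0.003,0.086],1],
    [[-0.03,0,0.036],[0.122,-0.002,0.102],1],
    [[-0.03,0,0.036],[0.137,-0.001,0.115],1]
  ]
}}

```text
clock: 11.35
eef_pos: [532.0, -75.0, 0.1]
tcp_rot: [-3.141, -0.699, 1.553]
contact_force: [0.6, -4.0, 1.6]
opening: 1.002
grasp_force: 2.1
```

```bash
sed -i 's/^H=np.radians(88.7); M=np.array(\[535,68/H=np.radians(89); M=np.array([535,67/; s/th=88.7+/th=89+/' h.py
python3 - <<'E'
from h import *
s=telemetry.sense();print(s['contact_force'],s['eef_pos'],s['clock'],s['tcp_rot'],s['qpos'].round(2));rows([80,75,69,63,57,51,45,40])
E
```

```text
[ 0.61186059 -3.97190336  1.64318075] [ 5.31954770e+02 -7.50415143e+01  7.88613137e-02] 11.35 [-3.14107433 -0.69890153  1.55338219] [-0.51  0.75  1.82  0.7   1.07 -1.  ]
[[-0.001, -0.001, 0.0], [0.008, 0.003, 0.007], 1]
[[-0.001, -0.001, 0.0], [0.027, 0.003, 0.023], 1]
[[-0.001, -0.001, 0.0], [0.05, 0.003, 0.042], 1]
[[-0.001, -0.001, 0.0], [0.073, 0.003, 0.062], 1]
[[-0.001, -0.001, 0.0], [0.096, 0.003, 0.081], 1]
[[-0.001, -0.001, 0.0], [0.119, 0.003, 0.1], 1]
[[-0.001, -0.001, 0.0], [0.142, 0.003, 0.12], 1]
[[-0.001, -0.001, 0.0], [0.161, 0.003, 0.136], 1]
```

Emit:
{"fn": "step_arm", "kwargs": {
  "moves": [
    [[0,0,0],[0.008,0.001,0.007],1],
    [[0,0,0],[0.027,0.002,0.023],1],
    [[0,0,0],[0.05,0.003,0.042],1],
    [[0,0,0],[0.073,0.003,0.062],1],
    [[0,0,0],[0.096,0.003,0.081],1],
    [[0,0,0],[0.119,0.003,0.1],1],
    [[0,0,0],[0.142,0.003,0.12],1],
    [[0,0,0],[0.161,0.003,0.136],1]
  ]
}}

```text
clock: 12.15
eef_pos: [533.3, -32.9, 0.0]
tcp_rot: [-3.141, -0.699, 1.553]
contact_force: [-0.4, -3.5, 2.5]
opening: 1.0
grasp_force: 2.4
```

Emit:
{"fn": "step_arm", "kwargs": {
  "moves": [
    [[0,0,0],[0.012,0,0.01],1],
    [[0,0,0],[0.031,0,0.026],1],
    [[0,0,0],[0.054,0,0.045],1],
    [[0,0,0],[0.077,0,0.065],1],
    [[0,0,0],[0.1,0,0.084],1],
    [[0,0,0],[0.123,0,0.103],1],
    [[0,0,0],[0.142,0,0.119],1],
    [[0,0,0],[0.153,0,0.129],1]
  ]
}}

```text
clock: 12.95
eef_pos: [534.0, 7.0, 0.0]
tcp_rot: [-3.141, -0.699, 1.553]
contact_force: [-0.5, -6.3, 4.6]
opening: 1.002
grasp_force: 3.0
```

Run:
```python
from h import *
s=telemetry.sense();print(s['contact_force'],s['eef_pos'],s['clock'],s['tcp_rot'],s['qpos'].round(2))
a=cv2.convertScaleAbs(imaging.grab_frame("wrist")[:,:,::-1],alpha=1.3,beta=10)
b=imaging.grab_frame("side")[140:280,200:380,::-1]; b=cv2.convertScaleAbs(cv2.resize(b,(400,311),interpolation=cv2.INTER_CUBIC),alpha=1.4,beta=15)
o=np.zeros((311,800,3),np.uint8); o[:300,:400]=cv2.resize(a,(400,300)); o[:,400:]=b
cv2.imwrite("pics/m5.png",o)
```

```text
[-0.51345407 -6.34306804  4.5846693 ] [5.33992712e+02 7.03166580e+00 7.55957489e-03] 12.95 [-3.14124404 -0.6989557   1.55347366] [-0.39  0.72  1.9   0.8   0.99 -0.98]
```

View pics/m5.png

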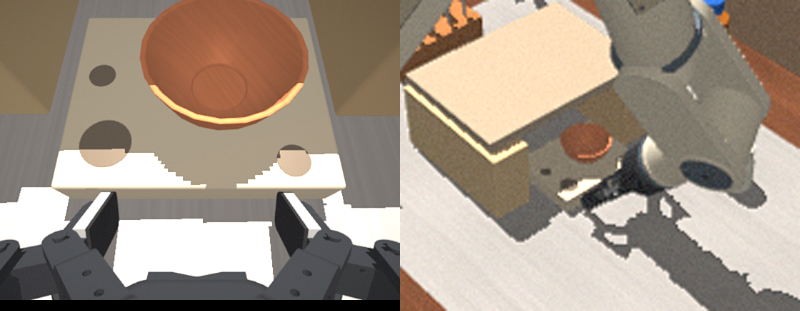

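The board is centred between the walls (wall feet at wrist-panel (50,115) and (335,110)), and the bowl is upright. I'll keep going, more gently, watching the force.

Emit:
{"fn": "step_arm", "kwargs": {
  "moves": [
    [[0,0,0],[0.008,0,0.0065],1],
    [[0,0,0],[0.019,0,0.016],1],
    [[0,0,0],[0.031,0,0.026],1],
    [[0,0,0],[0.042,0,0.035],1],
    [[0,0,0],[0.054,0,0.045],1],
    [[0,0,0],[0.065,0,0.0545],1],
    [[0,0,0],[0.073,0,0.061],1],
    [[0,0,0],[0.077,0,0.0645],1]
  ]
}}

```text
clock: 13.85
eef_pos: [534.3, 26.9, -0.1]
tcp_rot: [-3.141, -0.699, 1.553]
contact_force: [0.2, -4.4, 2.3]
opening: 1.0
grasp_force: 2.4
```

Run:
```python
from h import *
s=telemetry.sense();print(s['contact_force'],s['wrist_torque'],s['eef_pos'],s['clock'],s['tcp_rot'])
```

```text
[ 0.21517881 -4.35813009  2.29377052] [-0.6515876   0.02159005 -0.04497756] [ 5.34294244e+02  2.68827176e+01 -5.13629294e-02] 13.85 [-3.14111246 -0.69887012  1.55327465]
```

Emit:
{"fn": "step_arm", "kwargs": {
  "moves": [
    [[0,0,0],[0.008,0,0.0065],1],
    [[0,0,0],[0.019,0,0.016],1],
    [[0,0,0],[0.031,0,0.026],1],
    [[0,0,0],[0.042,0,0.035],1],
    [[0,0,0],[0.054,0,0.045],1],
    [[0,0,0],[0.065,0,0.0545],1],
    [[0,0,0],[0.073,0,0.061],1],
    [[0,0,0],[0.077,0,0.0645],1]
  ]
}}

```text
clock: 14.65
eef_pos: [534.6, 47.0, -0.0]
tcp_rot: [-3.141, -0.699, 1.553]
contact_force: [0.2, -4.4, 0.8]
opening: 0.999
grasp_force: 2.1
```

Emit:
{"fn": "step_arm", "kwargs": {
  "moves": [
    [[0,0,0],[0.0023,0,0.0019],1],
    [[0,0,0],[0.0046,0,0.0039],1],
    [[0,0,0],[0.0069,0,0.0058],1],
    [[0,0,0],[0.0092,0,0.0077],1],
    [[0,0,0],[0.0115,0,0.0096],1]
  ]
}}

```text
clock: 15.15
eef_pos: [534.8, 49.7, -0.0]
tcp_rot: [-3.141, -0.699, 1.553]
contact_force: [0.2, -3.9, 1.2]
opening: 1.0
grasp_force: 1.9
```

Emit:
{"fn": "step_arm", "kwargs": {
  "moves": [
    [[0,0,0],[0.0023,0,0.0019],1],
    [[0,0,0],[0.0046,0,0.0039],1],
    [[0,0,0],[0.0069,0,0.0058],1],
    [[0,0,0],[0.0092,0,0.0077],1],
    [[0,0,0],[0.0115,0,0.0096],1]
  ]
}}

```text
clock: 15.65
eef_pos: [534.8, 52.8, -0.0]
tcp_rot: [-3.141, -0.699, 1.553]
contact_force: [-0.2, -4.1, 0.4]
opening: 1.002
grasp_force: 1.8
```

Emit:
{"fn": "step_arm", "kwargs": {
  "moves": [
    [[0,0,0],[0.0023,0,0.0019],1],
    [[0,0,0],[0.0046,0,0.0039],1],
    [[0,0,0],[0.0069,0,0.0058],1],
    [[0,0,0],[0.0092,0,0.0077],1],
    [[0,0,0],[0.0115,0,0.0096],1]
  ]
}}

```text
clock: 16.15
eef_pos: [534.8, 55.8, 0.0]
tcp_rot: [-3.141, -0.699, 1.553]
contact_force: [-0.5, -4.7, 0.3]
opening: 0.996
grasp_force: 1.7
```

Emit:
{"fn": "step_arm", "kwargs": {
  "moves": [
    [[0,0,0],[0.002,0,0.0017],1],
    [[0,0,0],[0.004,0,0.0033],1],
    [[0,0,0],[0.006,0,0.005],1],
    [[0,0,0],[0.008,0,0.0067],1],
    [[0,0,0],[0.01,0,0.0083],1]
  ]
}}

```text
clock: 16.65
eef_pos: [534.9, 58.4, 0.0]
tcp_rot: [-3.141, -0.699, 1.553]
contact_force: [-0.2, -4.0, -1.3]
opening: 1.0
grasp_force: 1.6
```

Emit:
{"fn": "step_arm", "kwargs": {
  "moves": [
    [[0,0,0],[0.002,0,0.0017],1],
    [[0,0,0],[0.004,0,0.0033],1],
    [[0,0,0],[0.006,0,0.005],1],
    [[0,0,0],[0.008,0,0.0067],1],
    [[0,0,0],[0.01,0,0.0083],1]
  ]
}}

```text
clock: 17.15
eef_pos: [534.9, 61.0, -0.0]
tcp_rot: [-3.141, -0.699, 1.553]
contact_force: [0.2, -2.7, -0.9]
opening: 0.998
grasp_force: 1.5
```

Emit:
{"fn": "step_arm", "kwargs": {
  "moves": [
    [[0,0,0],[0.002,0,0.0017],1],
    [[0,0,0],[0.004,0,0.0033],1],
    [[0,0,0],[0.006,0,0.005],1],
    [[0,0,0],[0.008,0,0.0067],1],
    [[0,0,0],[0.01,0,0.0083],1]
  ]
}}

```text
clock: 17.65
eef_pos: [535.0, 63.6, 0.1]
tcp_rot: [-3.141, -0.699, 1.553]
contact_force: [-0.3, -2.9, -1.3]
opening: 0.996
grasp_force: 1.4
```

Emit:
{"fn": "step_arm", "kwargs": {
  "moves": [
    [[0,0,0],[0.002,0,0.0017],1],
    [[0,0,0],[0.004,0,0.0033],1],
    [[0,0,0],[0.006,0,0.005],1],
    [[0,0,0],[0.008,0,0.0067],1],
    [[0,0,0],[0.01,0,0.0083],1]
  ]
}}

```text
clock: 18.15
eef_pos: [535.0, 66.2, 0.1]
tcp_rot: [-3.141, -0.699, 1.553]
contact_force: [-0.4, -2.7, -1.3]
opening: 1.0
grasp_force: 1.3
```

Emit:
{"fn": "step_arm", "kwargs": {
  "moves": [
    [[0,0,0],[0.002,0,0.0017],1],
    [[0,0,0],[0.004,0,0.0033],1],
    [[0,0,0],[0.006,0,0.005],1],
    [[0,0,0],[0.008,0,0.0067],1],
    [[0,0,0],[0.01,0,0.0083],1]
  ]
}}

```text
clock: 18.65
eef_pos: [535.0, 68.8, 0.1]
tcp_rot: [-3.141, -0.699, 1.553]
contact_force: [-0.5, -2.9, -2.7]
opening: 1.0
grasp_force: 1.3
```

Emit:
{"fn": "step_arm", "kwargs": {
  "moves": [
    [[0,0,0],[0.002,0,0.0017],1],
    [[0,0,0],[0.004,0,0.0033],1],
    [[0,0,0],[0.006,0,0.005],1],
    [[0,0,0],[0.008,0,0.0067],1],
    [[0,0,0],[0.01,0,0.0083],1]
  ]
}}

```text
clock: 19.15
eef_pos: [535.1, 71.4, 0.1]
tcp_rot: [-3.141, -0.699, 1.553]
contact_force: [-0.1, -2.9, -1.2]
opening: 0.999
grasp_force: 1.3
```

Emit:
{"fn": "step_arm", "kwargs": {
  "moves": [
    [[0,0,0],[0.002,0,0.0017],1],
    [[0,0,0],[0.004,0,0.0033],1],
    [[0,0,0],[0.006,0,0.005],1],
    [[0,0,0],[0.008,0,0.0067],1],
    [[0,0,0],[0.01,0,0.0083],1]
  ]
}}

```text
clock: 19.65
eef_pos: [535.2, 74.0, 0.1]
tcp_rot: [-3.141, -0.699, 1.553]
contact_force: [0.8, -3.1, -2.6]
opening: 1.0
grasp_force: 1.2
```

Emit:
{"fn": "step_arm", "kwargs": {
  "moves": [
    [[0,0,0],[0.002,0,0.0017],1],
    [[0,0,0],[0.004,0,0.0033],1],
    [[0,0,0],[0.006,0,0.005],1],
    [[0,0,0],[0.008,0,0.0067],1],
    [[0,0,0],[0.01,0,0.0083],1]
  ]
}}

```text
clock: 20.15
eef_pos: [535.2, 76.5, 0.1]
tcp_rot: [-3.141, -0.699, 1.553]
contact_force: [-0.4, -2.6, -1.7]
opening: 0.998
grasp_force: 1.2
```

Emit:
{"fn": "step_arm", "kwargs": {
  "moves": [
    [[0,0,0],[0.002,0,0.0017],1],
    [[0,0,0],[0.004,0,0.0033],1],
    [[0,0,0],[0.006,0,0.005],1],
    [[0,0,0],[0.008,0,0.0067],1],
    [[0,0,0],[0.01,0,0.0083],1]
  ]
}}

```text
clock: 20.65
eef_pos: [535.3, 79.2, 0.2]
tcp_rot: [-3.141, -0.699, 1.553]
contact_force: [0.4, -2.9, -1.9]
opening: 1.004
grasp_force: 1.2
```

Emit:
{"fn": "step_arm", "kwargs": {
  "moves": [
    [[0,0,0],[0.002,0,0.0017],1],
    [[0,0,0],[0.004,0,0.0033],1],
    [[0,0,0],[0.006,0,0.005],1],
    [[0,0,0],[0.008,0,0.0067],1],
    [[0,0,0],[0.01,0,0.0083],1]
  ]
}}

```text
clock: 21.15
eef_pos: [535.3, 81.8, 0.2]
tcp_rot: [-3.141, -0.699, 1.553]
contact_force: [-0.4, -2.7, -1.5]
opening: 0.997
grasp_force: 1.2
```

Emit:
{"fn": "step_arm", "kwargs": {
  "moves": [
    [[0,0,0],[0.002,0,0.0017],1],
    [[0,0,0],[0.004,0,0.0033],1],
    [[0,0,0],[0.006,0,0.005],1],
    [[0,0,0],[0.008,0,0.0067],1],
    [[0,0,0],[0.01,0,0.0083],1]
  ]
}}

```text
clock: 21.65
eef_pos: [535.4, 82.5, -0.0]
tcp_rot: [3.141, -0.696, 1.554]
contact_force: [-6.4, -23.0, 7.0]
opening: 0.998
grasp_force: 11.3
```

The push jumped to 23 N while advancing under 1 mm, so this is contact. I'll check the load and take a look.

Run:
```python
from h import *
s=telemetry.sense();print(s['contact_force'],s['wrist_torque'],s['eef_pos'],s['clock'],s['tcp_rot'],s['qpos'].round(2))
a=cv2.convertScaleAbs(imaging.grab_frame("wrist")[:,:,::-1],alpha=1.5,beta=10)
b=imaging.grab_frame("side")[140:280,200:380,::-1]; b=cv2.convertScaleAbs(cv2.resize(b,(300,233),interpolation=cv2.INTER_CUBIC),alpha=1.4,beta=15)
o=np.zeros((375,800,3),np.uint8); o[:,:500]=cv2.resize(a,(500,375)); o[:233,500:]=b
cv2.imwrite("pics/m6.png",o)
s=telemetry.sense();print(s['contact_force'],s['wrist_torque'],s['eef_pos'])
```

```text
[ -6.38263997 -23.04528788   7.03106316] [-2.16568571  0.87615312  0.5224502 ] [ 5.35393805e+02  8.24890185e+01 -2.93031449e-02] 21.65 [ 3.14063143 -0.69598033  1.5540871 ] [-0.26  0.7   1.95  0.9   0.92 -0.96]
[ -5.77076286 -19.37352225   4.9050734 ] [-1.99839549  0.7356092   0.45000201] [5.35397129e+02 8.24169942e+01 1.14632438e-02]
```

View pics/m6.png

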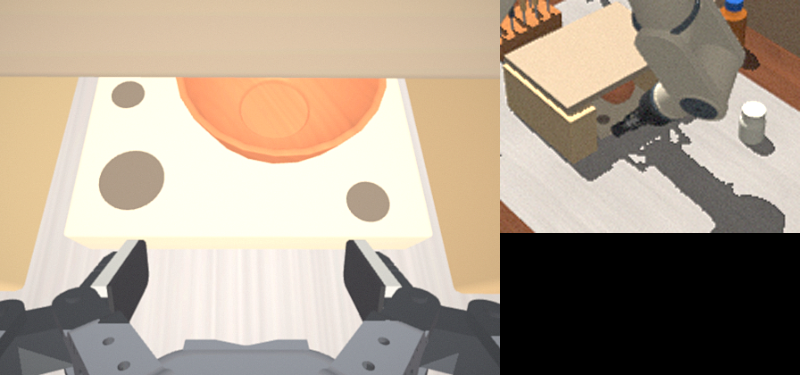

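The fingers are on the edge, the side gaps are even, and the bowl is upright at panel (278,105). I'll back straight out without lifting yet.

Emit:
{"fn": "step_arm", "kwargs": {
  "moves": [
    [[0,0,0],[-0.004,0,-0.0033],1],
    [[0,0,0],[-0.008,0,-0.0067],1],
    [[0,0,0],[-0.015,0,-0.0125],1],
    [[0,0,0],[-0.027,0,-0.0225],1],
    [[0,0,0],[-0.05,0,-0.042],1],
    [[0,0,0],[-0.077,0,-0.0645],1],
    [[0,0,0],[-0.077,0,-0.0645],1]
  ]
}}

```text
clock: 22.45
eef_pos: [535.3, 63.3, 0.2]
tcp_rot: [3.141, -0.699, 1.553]
contact_force: [0.4, -1.2, 1.2]
opening: 0.997
grasp_force: 0.0
```

Run:
```python
from h import *
s=telemetry.sense();print(s['contact_force'],s['eef_pos'],s['clock'])
a=cv2.convertScaleAbs(imaging.grab_frame("wrist")[:,:,::-1],alpha=1.5,beta=10)
cv2.imwrite("pics/w7.png",a)
```

```text
[ 0.41612254 -1.15086385  1.21835594] [5.35337253e+02 6.33070678e+01 1.61220471e-01] 22.45
```

View pics/w7.png

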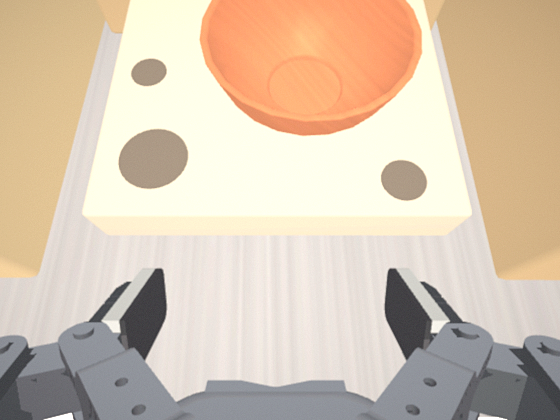

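Run:
```python
from h import *
P=lambda l,z:print([at_z("wrist",p,z)[:2].round(1).tolist() for p in l])
P([(83,213),(470,213)],25); P([(39,278),(498,280)],0); P([(114,33),(437,26)],0); 
im=cv2.imread("pics/w7.png"); o=np.hstack([cv2.resize(im[0:70,80:150],(400,400),interpolation=2),cv2.resize(im[0:70,410:480],(400,400),interpolation=2)]); cv2.imwrite("pics/z8.png",o)
```

```text
[[461.1, 83.1], [608.2, 80.3]]
[[434.3, 64.4], [627.3, 59.9]]
[[444.0, 205.8], [630.3, 207.6]]
```

View pics/z8.png

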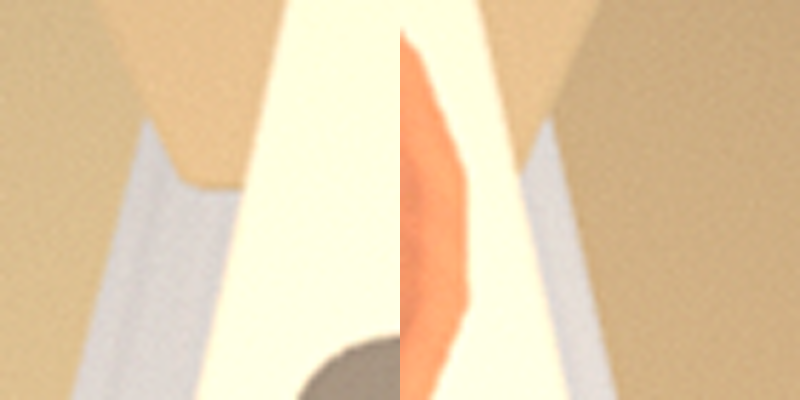

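The board is parallel to the mouth (-1.1° against -1.3°). The brick's foot is at the board's far edge (y about 205 against 203, within calibration error), and the pad force confirms the contact came through the board. I'll retreat clear now.

Emit:
{"fn": "step_arm", "kwargs": {
  "moves": [
    [[0,0,0],[-0.1,0,-0.084],1],
    [[0,0,0],[-0.2,0,-0.168],1],
    [[0,0,0],[-0.34,0,-0.29],1],
    [[0,0,0],[-0.38,0,-0.5],1],
    [[0,0,0],[-0.38,0,-0.6],1],
    [[0,0,0],[-0.38,0,-0.6],1]
  ]
}}

```text
clock: 23.1
eef_pos: [534.2, -73.5, 44.7]
tcp_rot: [3.137, -0.697, 1.554]
contact_force: [-0.2, -0.1, -0.2]
opening: 1.0
grasp_force: 0.0
```

Run:
```python
from h import *
s=telemetry.sense();print(s['contact_force'],s['eef_pos'],s['clock'],s['qvel'].round(3))
print(r.sign_off())
```

```text
[-0.21247329 -0.09763945 -0.17303197] [534.2220285  -73.47619746  44.71280652] 23.1 [ 0.037  0.027  0.047  0.027 -0.038 -0.018]
the job is handed in; nothing more can be done
None
```

The board is in under the roof against the back brick, square to the mouth, with the bowl upright about 10 mm right of centre as it started; at contact the push peaked at about 23 N, above the 16 N slide point, so the brick may have moved by up to about 0.7 mm. I handed in at 23 s, with the arm clear.

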